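# Click a tube rack into the bench mixer and switch it on

## Robot

A 7-joint arm with a two-finger parallel gripper is mounted at the origin on the work surface. World frame = base frame: x ahead of the robot, y to its left, z up, the work surface at z = 0. Lengths are in m, angles in rad, forces in N, time in s.
With the tool pointing down it reaches from about 0.425 to 0.925 m from the base axis. Payload 6.8 kg.
Tool frame: the origin (TCP) lies between the finger pads; the fingertips stand 17 mm ahead of it and the grasp point (between the pads) lies 2 mm behind it (tips_ahead is the distance from the TCP to the fingertips, in m); z points along the fingers, y is the direction in which the jaws open and shut (so a half turn about z gives the same grasp; the last joint's range is limited). The gripper opens to 85 mm and grips with 20 to 120 N. Pads are 22 mm wide; open, the fingers measure 114 mm over their backs; the gripper's body (76 mm by 85 mm) begins 54 mm behind the grasp point. The pads swing forward as they close: fully open they stand 13 mm farther back than shut.
Start: joints at [1.098, 0.477, 0.022, 1.555, -0.011, 1.109, -0.083], TCP at [0.241, -0.631, 0.248] pointing down, gripper open.
Joint ranges: [-2.96, 2.96], [-0.34, 2.1], [-1.41, 1.46], [0.24, 2.44], [-1.37, 4.51], [0.17, 1.92], [-2.96, 2.96]. Speed limits (rad/s): [2.39, 2.39, 3.14, 3.14, 3.14, 3.14, 3.14].

## Interface

Orientations are given as a rotation vector (axis times angle).
In Python, from rig import * gives the robot as it stands.
- The arm moves only by the shell command python3 -m crank 'ROWS'. ROWS is JSON, a list of rows, each a list of 3 entries, a list of its own where there are three numbers: the shift along the tool's x, y, z in mm, then the turn, a rotation vector about the tool's x, y, z in degrees, then the opening in per cent of the stroke, from 0 (shut) to 100 (fully open). In form: [[[tx, ty, tz], [ax, ay, az], grip], ...]. A call has 1 to 20 rows; each row shifts and turns the commanded pose from where the row before left it, along the tool's axes as they then stand; what a row does not reach is not made up. A row lasts 1/8 s, in which the tool goes at most 62.5 mm and 10.7 degrees, less where a joint would pass 70% of its speed; a pose out of reach is approached as far as the arm can. A call is refused whole if a number of a shift passes 62.5 or a number of a turn 10.7, either way. A call with a gripper value outside its range is refused whole. The fingers move at their own pace and stop on an object; the grip force is fixed at half the most. Time passes only in rows, so rows that do not move let the fingers close. It gives the time, the measured TCP pose, the force and the opening at its end, in the units of the state.
- state(): the state, without advancing time (a new reading comes with each control period).
- grab_frame(name): name is "side" or "top"; returns a dict with "pixels" (384x512x3 uint8, blue, green, red), "fx", "fy", "cx", "cy" (pixels), "distortion" ([k1, k2, p1, p2, k3] as OpenCV has them; the pictures are not rectified), "rvec" (rotation vector, rad) and "tvec" (3), from world to camera coordinates, as OpenCV has them. Camera axes: x right, y down, z forward; pixel columns grow to the right and rows downward; lengths in m; the calibration is good to about 2 mm. A picture is of the moment at which its call begins. There is no depth.
- finish_job(): hands the job in, once; it reports no verdict.
The state is a dict: "clock": time; "joint_positions": joint angles; "qvel": joint speeds; "tau": joint torques, N m; "position": TCP position; "orientation": TCP orientation; "contact_force": force on the tool from outside, world axes, zero at the start; "ft_torque": the same for the moment, N m; "width": finger opening in m.
Only numpy, scipy, OpenCV 4.12 (cv2) and the standard library are available. Lean on these libraries where they do the work, as an engineer would, in place of code of your own. Each camera call takes 0.05 s, during which the arm holds its last target.

## Task

Load the green tube rack with the black handle into the white mixer: lay it flat on the mixer's loading deck and slide it under the grey lips, past the orange spring catch, until it is fully home and the catch has snapped back behind it. Then throw the mixer's red-tipped lever all the way over to start it. Leave the other things on the worktop where they are.

Things in the scene. Friction and masses are not known exactly. Their poses are not given: they have to be found in the camera images.
- rack_center (a point): Centre of the loose green tube rack, 45 mm above its flat underside. Axes: x along its length (the sliding direction), y across, z up; same either way round. Foot flange 100 (x) x 80 (y) x 10 mm; on it a block 96 x 52 mm up to 40 mm above the underside; tube caps (white, green, red) up to 48 mm. 0.2 to 0.45 kg. Starts on the worktop.
- rack_handle (a point): Centre of the rack's black handle bar, 32 mm above point rack_center, 77 mm above the underside, over the middle of the rack. Bar 14 mm thick along the rack's x, 50 mm along y, 26 mm high, clear of the caps by 16 mm. Take it from above, fingers closing along x.
- mixer: White bench mixer, fixed, rack bay on top. Origin on the worktop under the rack's centre when home; x = direction the rack slides in, y = across (catch side is +y), z up. Box x = -190 to +130 mm, 150 mm wide; pale blue deck 50 mm above the worktop, open from x = -190 to -112 mm. Stop wall at x = +50 mm, 30 mm high. Lever block behind it.
- bay_home (a point): Where the rack's centre (point rack_center) is when fully home against the stop: 95 mm above the worktop; axes as the mixer's. Up to 3 mm short of it in x is still behind the catch. Grey rails leave an 83 mm channel for the 80 mm flange; lips over them, 63 mm apart, 14 to 18 mm above the deck, x = -45 to +50 mm, so the rack enters only by sliding.
- bay_load (a point): Where the rack's centre may be when set down on the open deck, clear of the rails and in line with the channel: 165 mm before bay_home along x, 95 mm above the worktop. The rack's rear then overhangs the deck's end by 25 mm, in balance. The flared channel mouth is at x = -97 to -112 mm from bay_home.
- catch (a joint): Orange spring catch: a leaf 44 mm long, 8 thick, 17 high, pivot at x = -97, y = +43 mm of the mixer, leaning into the channel. Angle in rad: 0 = out in the channel (rest), 0.25 = pushed aside by the rack's flange. Spring: 2.5 N at the tip at rest, 5 N aside; 5 to 10 N of push slides the rack past. It snaps back to 0 behind the flange's rear edge when the rack is home.
- catch_tip (a point): Free tip of the orange catch (corner that reaches into the channel, 9 mm above the deck); at rest 55 mm before bay_home in x.
- run_lever (a joint): Mixer's lever, rad: 0 = leaning to the mixer's -y side (off), 1.0 = full swing to its +y side (on). It stays where it is left; starts between 0 and 0.15. About 1 N at the tip moves it; it has a firm stop at each end.
- run_lever_tip (a point): Centre of the red ball (26 mm diameter) on the lever: a 10 mm rod, 80 mm from pivot to ball centre. The pivot is at x = +100, y = 0, z = 68 mm of the mixer, its axis along the mixer's x, on a grey block 50 (x) x 70 (y) mm that ends 71 mm above the worktop. The ball swings between y = -38 and +38 mm, 138 to 148 mm above the worktop.
- purple_rack: Purple rack of tubes, 170 x 85 x 54 mm, bystander; origin under its centre.
- bottle: White jar with blue cap, 48 mm diameter, 95 mm high, bystander; origin under its centre.
- plate_box: White and yellow well plate, 127 x 85 x 32 mm, bystander; origin under its centre.
Not all that is in view belongs to the job. There is more than one size of the part that bears rack_center; the job needs the largest.

How it is judged:
On the way, in this order (a step that is already met when the one before it is completed fails the run):
1. the rack, flat in the bay, pushes the catch aside as it slides in (value of joint catch above 0.15 rad and x of rack_center in the frame of mixer between -0.1 and 0 m and z of rack_center in the frame of mixer below 0.101 m), for 0.05 s.
2. the rack is fully home and the catch has snapped back behind it (x of rack_center in the frame of mixer between -0.006 and 0.006 m and y of rack_center in the frame of mixer between -0.005 and 0.005 m and z of rack_center in the frame of mixer between 0.091 and 0.099 m and angle between the x axis of rack_center and the x axis of mixer, either way round below 0.07 rad and value of joint catch below 0.07 rad), for 0.2 s.
3. then the lever is thrown over (value of joint run_lever above 0.85 rad), for 0.1 s.
At the end, for the whole second after the job is handed in: The rack lies flat in the bay at rest, within 6 mm of home along the slide, 5 mm across, 4 mm in height and 0.07 rad in line, with the catch back out behind it (under 0.07 rad), and the lever is over (more than 0.85 of 1.0 rad) (all of step 2 and value of joint run_lever above 0.85 rad and linear speed of rack below 0.02 m/s); the robot touches nothing.
It fails at once if a bystander is pushed more than 30 mm or tipped (distance of any of purple_rack, bottle, plate_box from where it was at the start of the episode above 0.03 m or angle between any of purple_rack, bottle, plate_box's own z axis and vertical above 0.5 rad).
It also fails if it takes over 58 s, if anything falls off the work surface, if the arm or the gripper's body presses on something with over 40 N, if the wrist force passes 120 N, or if a joint passes its speed limit or range.

## Working session

There is one attempt and no reset: what is moved stays moved. The work goes in short steps, Python scripts to look and compute and a shell command to move; the robot and the scene stay as the last step left them, time stands still between calls to the robot, and variables do not carry over. Pictures are saved under pics/ and viewed, and the job is handed in when it is done.

```bash
ls; mkdir -p pics; python3 - <<'E'
from rig import *
import cv2
s=state();print(s)
for n in("side","top"):
    f=grab_frame(n);cv2.imwrite(f"pics/{n}0.png",f["pixels"]);print(n,{k:v for k,v in f.items() if k!="pixels"})
E
```

```text
pics
{'clock': 0.0, 'joint_positions': array([ 1.09794836,  0.47780051,  0.02233306,  1.55646151, -0.01147076,
        1.10931742, -0.08307921]), 'qvel': array([-1.09834642e-03, -1.70137709e-04, -1.67206975e-04,  7.32903989e-04,
        1.01858074e-03, -4.32074060e-05,  6.93924752e-04]), 'tau': array([-1.00034072e-06, -5.96456122e+01,  1.60791814e+00, -2.81199878e+01,
        1.24719847e-02,  9.38360958e-03,  2.42095304e-06]), 'position': array([ 0.24056132, -0.63006613,  0.24732106]), 'orientation': array([-3.08771280e+00, -5.69543631e-01,  7.76723954e-04]), 'contact_force': array([ 0.48635459,  0.15397066, -0.73982426]), 'ft_torque': array([-0.07325723,  0.00095589,  0.02189132]), 'width': 0.08547902548129961}
side {'fx': 464.3198578354044, 'fy': 464.3198578354044, 'cx': 258.51890950440014, 'cy': 201.03755834422662, 'distortion': array([-0.07261265,  0.        ,  0.        ,  0.        ,  0.        ]), 'rvec': array([ 0.09339332, -2.76075483,  1.37743411]), 'tvec': array([0.53598316, 0.02910838, 1.12628986])}
top {'fx': 419.74683158881965, 'fy': 419.74683158881965, 'cx': 248.28081505900934, 'cy': 190.88796706266075, 'distortion': array([0.02585002, 0.        , 0.        , 0.        , 0.        ]), 'rvec': array([ 2.16942043, -2.11767149,  0.11725909]), 'tvec': array([0.09069289, 0.54343906, 1.16352651])}
```

View pics/side0.png

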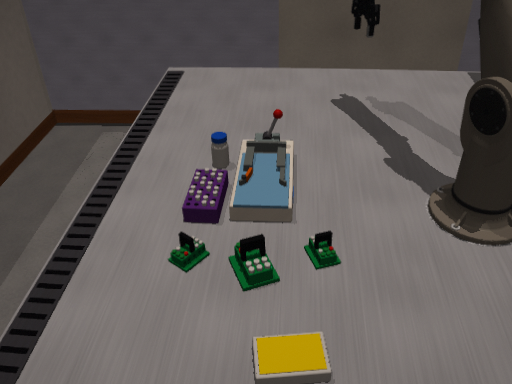

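View pics/top0.png

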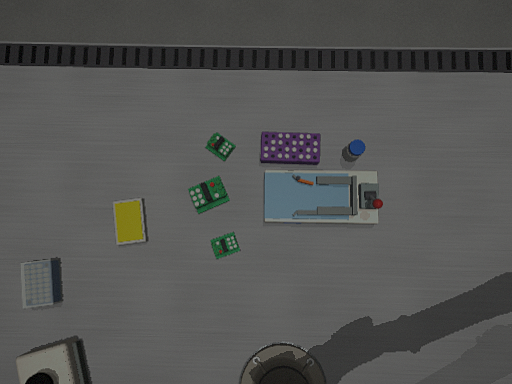

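Candidates for the green rack in the top view are (220,146), (209,195) and (225,245). In the side view they are (189,251), (254,262) and (322,249). The middle one looks largest, so I'll check it in a close crop.

```bash
cat > h.py <<'E'
import cv2,numpy as np
from rig import *
def ray(f,uv):
    K=np.array([[f["fx"],0,f["cx"]],[0,f["fy"],f["cy"]],[0,0,1]])
    p=cv2.undistortPoints(np.array(uv,float).reshape(-1,1,2),K,np.array(f["distortion"])).reshape(-1,2)
    R=cv2.Rodrigues(np.array(f["rvec"]))[0]
    d=np.c_[p,np.ones(len(p))]@R
    return -R.T@np.array(f["tvec"]),d
def onplane(f,uv,z):
    o,d=ray(f,uv); return o+d*((z-o[2])/d[:,2])[:,None]
def proj(f,P):
    K=np.array([[f["fx"],0,f["cx"]],[0,f["fy"],f["cy"]],[0,0,1]])
    return cv2.projectPoints(np.array(P,float),np.array(f["rvec"]),np.array(f["tvec"]),K,np.array(f["distortion"]))[0].reshape(-1,2)
def two(f1,u1,f2,u2):
    o1,d1=ray(f1,[u1]);o2,d2=ray(f2,[u2]);d1=d1[0];d2=d2[0]
    A=np.c_[d1,-d2];t=np.linalg.lstsq(A,o2-o1,rcond=None)[0]
    a=o1+d1*t[0];b=o2+d2*t[1];return (a+b)/2,np.linalg.norm(a-b)
E
python3 - <<'E'
from h import *
t=cv2.imread("pics/top0.png");s=cv2.imread("pics/side0.png")
cv2.imwrite("pics/c1.png",cv2.resize(t[125:265,180:280],None,fx=4,fy=4,interpolation=cv2.INTER_CUBIC))
cv2.imwrite("pics/c2.png",cv2.resize(t[160:235,255:390],None,fx=5.8,fy=5.8,interpolation=cv2.INTER_CUBIC))
cv2.imwrite("pics/c3.png",cv2.resize(s[100:300,160:350],None,fx=3,fy=3,interpolation=cv2.INTER_CUBIC))
ft=grab_frame("top");fs=grab_frame("side")
for n,f in(("top",ft),("side",fs)):
    h=cv2.cvtColor(f["pixels"],cv2.COLOR_BGR2HSV)
    m=cv2.inRange(h,(50,100,30),(85,255,255));m=cv2.morphologyEx(m,cv2.MORPH_CLOSE,np.ones((7,7)))
    for c in cv2.findContours(m,0,2)[0]:
        if cv2.contourArea(c)<80:continue
        w=onplane(f,c.reshape(-1,2),0.01 if n=="top" else 0.01)[:,:2]
        r=cv2.minAreaRect((w*1000).astype(np.float32));print(n,cv2.contourArea(c),np.mean(c,axis=(0,1)),r)
E
```

```text
top 441.0 [224.6        245.23636364] ((385.7311096191406, 168.30868530273438), (55.96638488769531, 72.09095001220703), 21.3212890625)
top 849.5 [208.11842105 194.68421053] ((531.85009765625, 220.96214294433594), (80.4881362915039, 100.13703155517578), 24.82054328918457)
top 419.5 [219.90243902 145.24390244] ((677.3580932617188, 193.47402954101562), (74.20364379882812, 56.45512390136719), 55.24512481689453)
side 659.0 [187.42553191 255.61702128] ((675.743896484375, 190.53472900390625), (86.8072738647461, 72.98410034179688), 54.467384338378906)
side 1342.0 [252.4787234  269.28723404] ((538.3515625, 210.65570068359375), (81.03438568115234, 142.43508911132812), 24.85500144958496)
side 607.0 [321.32727273 255.50909091] ((389.617919921875, 167.3248291015625), (59.42015838623047, 96.07527923583984), 22.538562774658203)
```

View pics/c1.png

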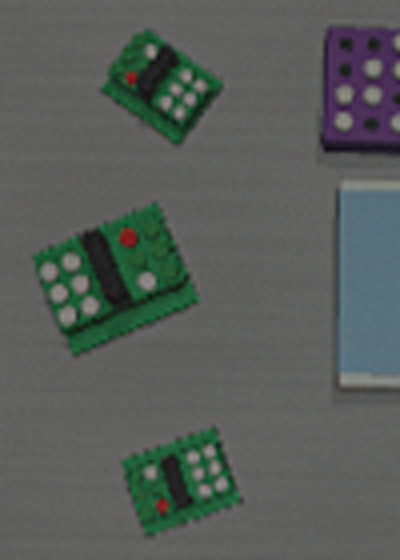

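View pics/c2.png

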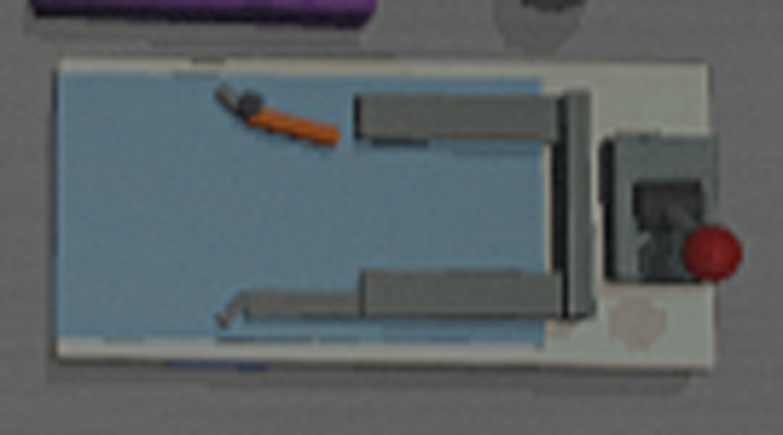

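View pics/c3.png

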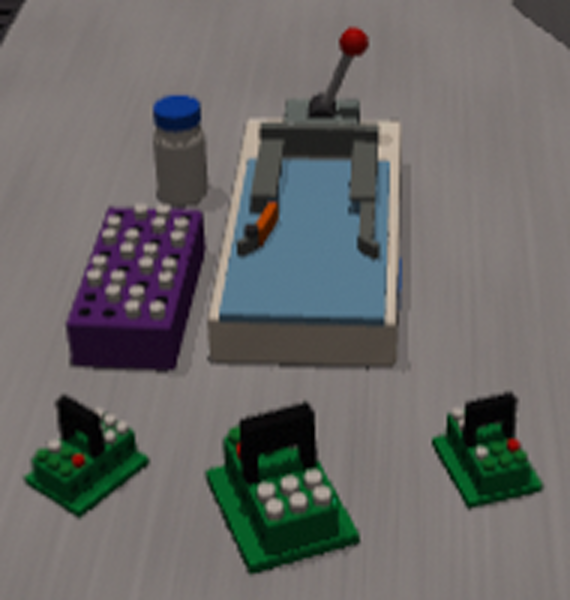

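The middle rack (top view about (208,195)) has a flange of about 80x100 mm, and the other two are about 56x72. So the middle one is the target. Next I measure the mixer and the handle.

```bash
cat > mix.py <<'E'
from h import *
def sub(gray,p0,p1,n=40,half=5):
    """subpixel edge points: profiles normal to p0-p1, max gradient; robust line. returns end points on line"""
    p0=np.array(p0,float);p1=np.array(p1,float);t=(p1-p0)/np.linalg.norm(p1-p0);nn=np.array([-t[1],t[0]])
    s=np.arange(-half,half+.01,.25);pts=[]
    for a in np.linspace(0,1,n):
        c=p0+a*(p1-p0);q=(c+s[:,None]*nn).astype(np.float32)
        v=cv2.remap(gray,q[:,0].reshape(1,-1),q[:,1].reshape(1,-1),cv2.INTER_CUBIC)[0]
        g=np.abs(np.gradient(cv2.GaussianBlur(v.reshape(1,-1),(9,1),2)[0]));i=g.argmax()
        w=g[max(0,i-4):i+5];pts.append(c+nn*(w@s[max(0,i-4):i+5]/w.sum()))
    pts=np.array(pts,np.float32)
    vx,vy,x,y=cv2.fitLine(pts,cv2.DIST_HUBER,0,.01,.01).ravel();d=np.array([vx,vy]);o=np.array([x,y])
    r=np.abs((pts-o)@np.array([-vy,vx]))
    return [o+d*((p0-o)@d),o+d*((p1-o)@d)],np.median(r)
E
python3 - <<'E'
from mix import *
ft=grab_frame("top");fs=grab_frame("side")
img=np.mean([grab_frame("top")["pixels"] for _ in range(3)],axis=0)
imgs=np.mean([grab_frame("side")["pixels"] for _ in range(3)],axis=0)
np.savez("avg.npz",t=img,s=imgs)
g=img.mean(2).astype(np.float32); sat=(img[:,:,0]-img[:,:,2]).astype(np.float32)
def L(name,gr,a,b,z,f=ft):
    e,r=sub(gr,a,b);w=onplane(f,e,z)[:,:2]*1000;d=w[1]-w[0]
    print(name,np.round(e,2).tolist(),round(float(r),2),np.round(w,1).tolist(),"ang",round(float(np.degrees(np.arctan2(d[1],d[0]))),2))
L("box top",g,(270,170.2),(370,170.7),.05)
L("box bot",g,(270,222.3),(370,223),.05)
L("box left",g,(264.9,175),(264.9,218),.05)
L("box right",g,(377.5,174),(377.5,186),.05)
L("deck top",sat,(270,172.5),(345,173),.05)
L("deck bot",sat,(270,218.8),(345,219.3),.05)
# red ball
for n,f in(("top",ft),("side",fs)):
    h=cv2.cvtColor(f["pixels"],cv2.COLOR_BGR2HSV);m=cv2.inRange(h,(0,120,60),(6,255,255))|cv2.inRange(h,(174,120,60),(180,255,255))
    k,l,st,c=cv2.connectedComponentsWithStats(m)
    for i in range(1,k):
        if st[i,4]>25:print(n,"red",st[i],c[i])
    m=cv2.inRange(h,(0,100,20),(80,255,50))
    m=cv2.inRange(f["pixels"],(0,0,0),(22,22,22))
    k,l,st,c=cv2.connectedComponentsWithStats(m)
    for i in range(1,k):
        if 25<st[i,4]<700:print(n,"blk",st[i],c[i])
E
python3 - <<'E'
import cv2
a=cv2.imread("pics/top0.png");b=cv2.imread("pics/side0.png")
print(a[195,206],b[245,252])
E
```

```text
box top [[270.01, 169.6], [370.0, 170.55]] 0.12 [[601.7, 43.3], [605.0, -238.5]] ang -89.33
box bot [[270.02, 220.97], [370.01, 222.62]] 0.06 [[455.9, 40.5], [458.2, -236.7]] ang -89.52
box left [[264.55, 175.0], [264.39, 218.0]] 0.02 [[585.9, 58.5], [463.8, 56.4]] ang -179.04
box right [[376.09, 174.31], [378.56, 185.77]] 0.37 [[594.7, -255.4], [562.2, -261.8]] ang -168.82
deck top [[270.0, 172.18], [345.0, 173.09]] 0.04 [[594.3, 43.1], [596.3, -168.5]] ang -89.46
deck bot [[270.01, 217.77], [345.01, 218.83]] 0.05 [[464.8, 40.7], [467.0, -167.9]] ang -89.41
top red [373 199  10  10  71] [377.43661972 203.28169014]
top blk [ 5 46  6 17 70] [ 6.98571429 53.87142857]
top blk [18 46  5 17 65] [20.16923077 54.01538462]
top blk [31 46  6 17 68] [33.32352941 53.98529412]
top blk [44 46  6 18 71] [46.22535211 54.30985915]
top blk [57 46  5 17 61] [59.04918033 54.39344262]
top blk [70 47  5 17 60] [72.21666667 54.71666667]
top blk [83 48  5 16 47] [84.87234043 55.23404255]
top blk [96 48  5 17 57] [97.92982456 55.63157895]
top blk [109  48   5  17  58] [111.12068966  55.5       ]
top blk [12
[... 2039 characters left out ...]
2  18  17 176] [322.4375     238.72727273]
side blk [ 67 234  23   4  88] [ 78.25       235.52272727]
side blk [240 235  25  26 385] [251.82857143 245.53766234]
side blk [ 60 245  25   5  90] [ 71.64444444 247.01111111]
side blk [ 53 257  25   5  88] [ 64.92045455 259.04545455]
side blk [ 45 270  25   5  99] [ 57.15151515 271.94949495]
side blk [ 37 283  26   6 125] [ 49.336 285.656]
side blk [ 28 298  27   6 111] [ 41.21621622 300.12612613]
side blk [ 19 313  28   7 141] [ 32.38297872 315.58865248]
side blk [  9 329  29   7 151] [ 22.66225166 332.07284768]
side blk [  0 346  29   8 171] [ 13.52631579 349.49707602]
side blk [  0 365  19   8 119] [  8.46218487 368.73109244]
[35 34 35] [4 5 6]
```

```bash
python3 - <<'E'
from mix import *
d=np.load("avg.npz");T=d["t"];S=d["s"];ft=grab_frame("top");fs=grab_frame("side")
print("ball",two(ft,(377.4,203.3),fs,(277.5,112.6)))
# handle
for n,I,box in(("top",T,(195,178,225,212)),("side",S,(236,230,270,266))):
    x0,y0,x1,y1=box;c=I[y0:y1,x0:x1].max(2)
    m=(c<(50 if n=="top" else 30)).astype(np.uint8)
    k,l,st,ce=cv2.connectedComponentsWithStats(m);i=1+st[1:,4].argmax()
    cn=cv2.findContours((l==i).astype(np.uint8),0,1)[0][0]
    print(n,st[i],ce[i]+[x0,y0],cv2.minAreaRect(cn))
    if n=="top":
        print(onplane(ft,[ce[i]+[x0,y0]],.09), onplane(ft,[ce[i]+[x0,y0]],.085))
    big=cv2.resize(I[y0-12:y1+12,x0-12:x1+12].clip(0,255).astype(np.uint8),None,fx=9,fy=9,interpolation=cv2.INTER_CUBIC);cv2.imwrite(f"pics/rk_{n}.png",big)
# rack predicted rectangle in both views for candidate pose
def L(name,gr,a,b,z,f=ft):
    e,r=sub(gr,a,b,half=3);w=onplane(f,e,z)[:,:2]*1000;dd=w[1]-w[0]
    print(name,np.round(e,2).tolist(),round(float(r),2),np.round(w,1).tolist(),"ang",round(float(np.degrees(np.arctan2(dd[1],dd[0]))),2))
g=(T[:,:,1]-T[:,:,2]).astype(np.float32)
P=np.array([531.8,221,0]);th=np.radians(-65.2);ex=np.array([np.cos(th),np.sin(th),0]);ey=np.array([-ex[1],ex[0],0])
def q(a,b,z):return proj(ft,[(P+ex*a+ey*b)/1000+[0,0,z]])[0]
L("low y-",g,q(-45,-40,.005),q(45,-40,.005),.005)
L("up y+",g,q(-45,40,.005),q(45,40,.005),.01)
L("x-",g,q(-50,-36,.01),q(-50,36,.01),.01)
L("x+",g,q(50,-36,.01),q(50,36,.01),.01)
E
```

```text
ball (array([ 0.50153773, -0.23059656,  0.14594525]), np.float64(0.0013155505564584062))
top [  5   5  14  23 127] [206.20472441 193.22834646] ((11.643031120300293, 15.453544616699219), (22.349960327148438, 10.631065368652344), 81.46923065185547)
[[0.52500054 0.21738207 0.09      ]] [[0.52561697 0.21800372 0.085     ]]
side [  4   5  25  26 401] [251.87780549 245.680798  ] ((16.11825942993164, 17.568464279174805), (20.87067413330078, 27.37665557861328), 75.0685806274414)
low y- [[199.45, 212.8], [227.75, 200.48]] 0.08 [[477.5, 245.5], [515.5, 163.9]] ang -64.97
up y+ [[189.07, 187.88], [217.27, 175.96]] 0.18 [[549.5, 278.2], [586.8, 196.7]] ang -65.45
x- [[197.46, 212.29], [188.48, 189.65]] 0.66 [[478.4, 250.6], [544.2, 279.8]] ang 23.87
x+ [[228.73, 198.82], [219.18, 176.49]] 0.23 [[519.9, 160.8], [585.3, 191.0]] ang 24.79
```

View pics/rk_top.png

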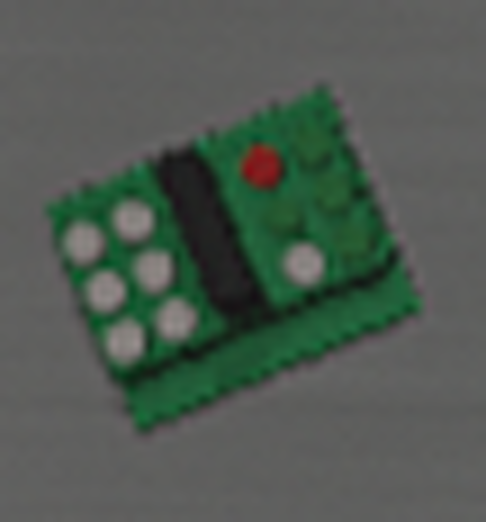

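The top and side views agree. The rack centre is about (532,221) mm at yaw -65.2°. The mixer's home is about (531,-131.5) mm at yaw -89.45°. Now I plan the tool displacements.

```bash
cat > plan.py <<'E'
import sys;from h import *
from scipy.spatial.transform import Rotation as Ro
def rel(p,yaw,s=None,frm=None):
    """tool-frame shift(mm) and turn(deg, about z) to TCP p(mm) with tool y along yaw(deg), from measured"""
    s=s or state();R=Ro.from_rotvec(s["orientation"]).as_matrix()
    p0=s["position"]*1000 if frm is None else np.array(frm)
    y=np.radians(yaw);Y=np.array([np.cos(y),np.sin(y),0])
    if Y@R[:,1]<0:Y=-Y
    Z=np.array([0,0,-1.]);T=np.c_[np.cross(Y,Z),Y,Z]
    return np.round(R.T@(np.array(p)-p0),1),np.round(np.degrees(Ro.from_matrix(R.T@T).as_rotvec()),2)
E
python3 - <<'E'
from plan import *
print(rel((560,-300,250),-65.2)); print(rel((532,221,250),-65.2,frm=(560,-300,250)))
s=state();print(s["clock"])
E
```

```text
(array([ 416.1, -195. ,   -1.6]), array([ 0.01, -0.  , -3.9 ]))
(array([ 1.597e+02, -4.967e+02, -1.000e-01]), array([ 0.01, -0.  , -3.9 ]))
0.7
```

```bash
python3 -m crank '[[[20,-10,0],[0,0,0],100],[[41,-19,0],[0,0,0],100],[[41,-19,0],[0,0,0],100],[[41,-19,0],[0,0,0],100],[[41,-19,0],[0,0,0],100],[[41,-19,0],[0,0,0],100],[[41,-19,0],[0,0,0],100],[[41,-19,0],[0,0,0],100],[[41,-19,0],[0,0,0],100],[[41,-19,0],[0,0,0],100],[[27,-14,0],[0,0,0],100],[[0,0,0],[0,0,0],100]]'
python3 - <<'E'
from plan import *
print(rel((560,-300,250),-65.2)); print(rel((532,221,250),-65.2));print(state()["joint_positions"])
E
```

```text
clock: 2.2
position: [0.5623, -0.2948, 0.2483]
orientation: [-3.086, -0.58, -0.002]
contact_force: [-0.1, 0.5, -0.0]
width: 0.0856
(array([-4.1,  4. , -1.7]), array([-0.09, -0.11, -3.49]))
(array([ 159.2, -491.6,   -0.6]), array([-0.09, -0.11, -3.49]))
[ 0.47759382  0.41557008 -0.12325922  1.64985829  0.05364473  1.07927346
 -0.85951796]
```

```bash
python3 -m crank '[[[6,-20,0],[0,0,-1],100],[[13,-42,0],[0,0,-1],100],[[13,-42,0],[0,0,-1],100],[[14,-43,0],[0,0,-0.5],100],[[14,-43,5],[0,0,0],100],[[14,-43,10],[0,0,0],100],[[14,-43,10],[0,0,0],100],[[14,-43,10],[0,0,0],100],[[14,-43,10],[0,0,0],100],[[14,-43,10],[0,0,0],100],[[14,-43,8],[0,0,0],100],[[10,-28,0],[0,0,0],100],[[0,0,0],[0,0,0],100],[[0,0,0],[0,0,0],100]]'
python3 - <<'E'
from plan import *
print(rel((532,221,75),-65.2));print(state()["joint_positions"])
for n in("top","side"):
    f=grab_frame(n);cv2.imwrite(f"pics/{n}1.png",f["pixels"])
E
```

```text
clock: 3.95
position: [0.5078, 0.1963, 0.1854]
orientation: [3.07, 0.662, -0.0]
contact_force: [0.8, 0.1, -0.0]
width: 0.0853
(array([ 32.3, -12.6, 110.3]), array([ 0.06,  0.03, -0.45]))
[-0.20307465  0.35867278 -0.34503568  1.91239971  0.15377134  0.896406
 -1.77010326]
```

```bash
python3 -m crank '[[[11,-4,0],[0,0,-0.4],100],[[11,-4,10],[0,0,0],100],[[10.3,-4.6,20],[0,0,0],100],[[0,0,20],[0,0,0],100],[[0,0,0],[0,0,0],100],[[0,0,0],[0,0,0],100]]'
python3 - <<'E'
from plan import *
print(rel((532,221,75),-65.2));print(state()["joint_positions"])
for n in("top","side"):
    f=grab_frame(n);I=f["pixels"]
    c=I[150:240,160:260] if n=="top" else I[170:300,190:320]
    cv2.imwrite(f"pics/{n}2.png",cv2.resize(c,None,fx=4.5,fy=4.5,interpolation=cv2.INTER_CUBIC))
E
```

```text
clock: 4.8
position: [0.5327, 0.2228, 0.1355]
orientation: [-3.068, -0.674, -0.0]
contact_force: [0.1, -1.5, -0.0]
width: 0.0851
(array([-1.4,  1.4, 60.5]), array([-0.01, -0.01, -0.  ]))
[-0.24843097  0.47105909 -0.32852617  1.87497618  0.20009147  0.82719349
 -1.81773023]
```

View pics/side2.png

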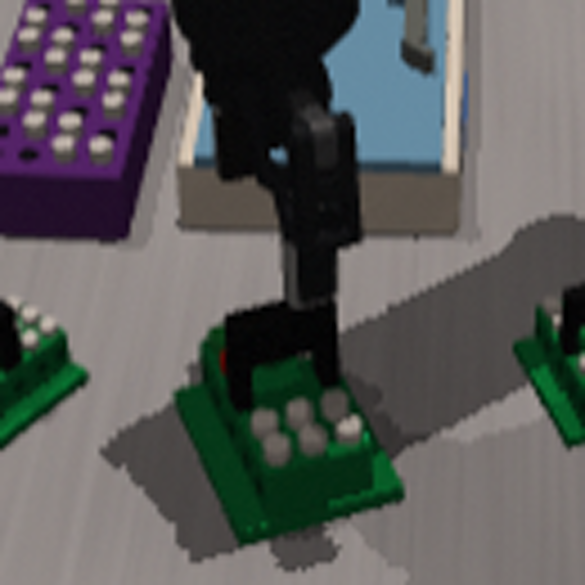

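View pics/top2.png

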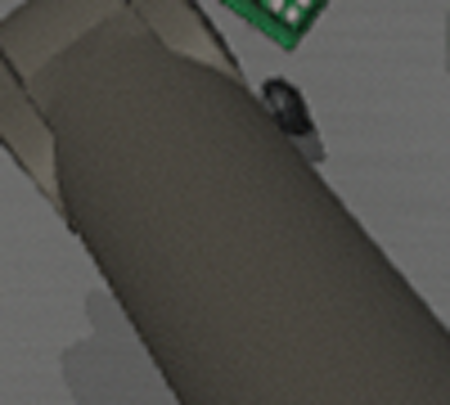

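```bash
python3 - <<'E'
from plan import *
f=grab_frame("side")
th=np.radians(-65.2);ex=np.array([np.cos(th),np.sin(th),0]);ey=np.array([-ex[1],ex[0],0])
P=np.array([.532,.221,0])
s=state();p=s["position"];print(p)
o=lambda q:np.round((proj(f,q)-[190,170])*4.5)
print("handle near-face top corners",o([P-ex*.007+ey*a+[0,0,z] for a in(-.025,.025) for z in (.09,.064)]).tolist())
print("flange corners",o([P+ex*a+ey*b for a in(-.05,.05) for b in(-.04,.04)]).tolist())
print("finger tip near",o([p-ex*.0427+ey*a+[0,0,-.004] for a in(-.011,.011)]).tolist())
E
```

```text
[0.53284386 0.22274212 0.13612122]
handle near-face top corners [[336.0, 301.0], [336.0, 344.0], [230.0, 328.0], [233.0, 371.0]]
flange corners [[402.0, 496.0], [238.0, 544.0], [326.0, 359.0], [172.0, 400.0]]
finger tip near [[331.0, 288.0], [282.0, 301.0]]
```

The projections match the side picture: handle, flange corners and fingertip are all within about 2 crop pixels (about 1 mm). I'll descend and grip.

```bash
python3 -m crank '[[[-0.5,1,20],[0,0,0],100],[[-0.5,0.5,20],[0,0,0],100],[[0,0,15],[0,0,0],100],[[0,0,5],[0,0,0],100],[[0,0,0],[0,0,0],100],[[0,0,0],[0,0,0],50],[[0,0,0],[0,0,0],0],[[0,0,0],[0,0,0],0],[[0,0,0],[0,0,0],0],[[0,0,0],[0,0,0],0],[[0,0,0],[0,0,0],0],[[0,0,0],[0,0,0],0]]'
python3 -m crank '[[[0,0,-5],[0,0,0],0],[[0,0,-15],[0,0,0],0],[[0,0,-25],[0,0,0],0],[[0,0,-30],[0,0,0],0],[[0,0,-25],[0,0,0],0],[[0,0,-10],[0,0,0],0],[[0,0,0],[0,0,0],0],[[0,0,0],[0,0,0],0]]'
python3 - <<'E'
from plan import *
for n in("side",):
    f=grab_frame(n);I=f["pixels"];cv2.imwrite(f"pics/{n}3.png",I)
# bay_load target: home (531.2,-131.5), axis dir -89.45deg
a=np.radians(-89.45);u=np.array([np.cos(a),np.sin(a)]);h=np.array([531.3,-131.5])
print("load",h-165*u,"home",h)
print(rel((*(h-165*u),200),-89.45))
E
```

```text
clock: 6.45
position: [0.5319, 0.2211, 0.0754]
orientation: [-3.068, -0.675, -0.0]
contact_force: [-1.6, 2.6, 0.6]
width: 0.0131
clock: 7.45
position: [0.5313, 0.2203, 0.1843]
orientation: [3.068, 0.675, -0.003]
contact_force: [0.2, 1.2, -3.2]
width: 0.0134
load [529.71613803  33.49239795] home [ 531.3 -131.5]
(array([-79.9, 168.9, -15.7]), array([ 0.03,  0.12, 24.25]))
```

View pics/side3.png

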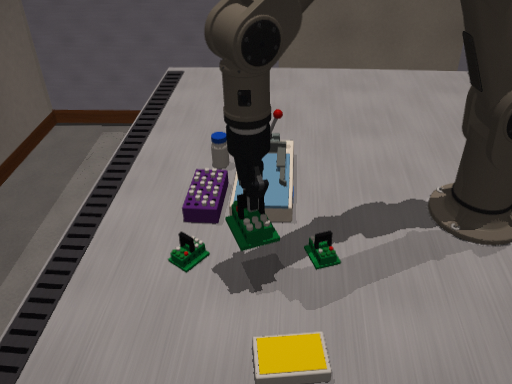

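```bash
python3 -m crank '[[[0,0,0],[0,0,4],0],[[0,0,0],[0,0,7],0],[[0,0,0],[0,0,7],0],[[0,0,0],[0,0,6.2],0],[[0,8,0],[0,0,0],0],[[-0.5,18,0],[0,0,0],0],[[-0.5,25,0],[0,0,0],0],[[-0.5,28,0],[0,0,0],0],[[-0.5,28,0],[0,0,0],0],[[-0.5,28,0],[0,0,0],0],[[-0.5,25,0],[0,0,0],0],[[-0.4,18,0],[0,0,0],0],[[0,9,0],[0,0,0],0],[[0,0,0],[0,0,0],0],[[0,0,0],[0,0,0],0],[[0,0,0],[0,0,0],0]]'
python3 - <<'E'
from plan import *
for n in("side","top"):
    f=grab_frame(n);I=f["pixels"];cv2.imwrite(f"pics/{n}4.png",I)
print(rel((529.7,33.5,200),-89.45),state()["joint_positions"],state()["clock"])
I=cv2.imread("pics/side4.png");cv2.imwrite("pics/side4c.png",cv2.resize(I[100:260,190:340],None,fx=4,fy=3.75,interpolation=cv2.INTER_CUBIC))
E
```

```text
clock: 9.5
position: [0.5306, 0.0348, 0.1853]
orientation: [-3.141, -0.019, -0.0]
contact_force: [0.7, 0.4, -3.1]
width: 0.0134
(array([ -0.9,   0.9, -14.7]), array([-0.01, -0.  ,  0.12])) [-0.01394187  0.32569656 -0.20306532  1.94932821  0.08397135  0.8744689
 -1.81965532] 9.6
```

View pics/side4c.png

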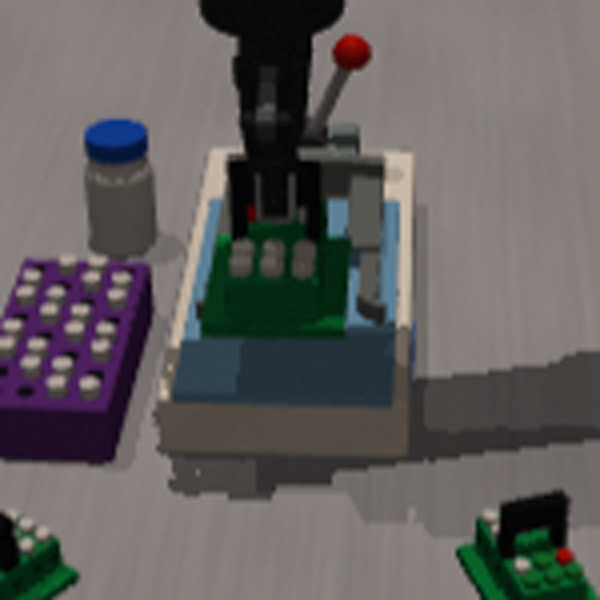

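View pics/top4.png

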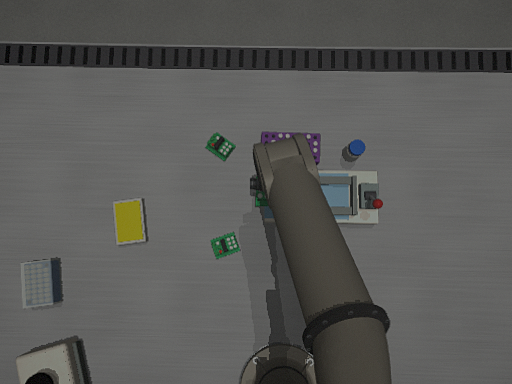

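```bash
python3 -m crank '[[[-0.4,0.5,10],[0,0,0],0],[[-0.5,0.4,18],[0,0,0],0],[[0,0,16],[0,0,0],0],[[0,0,8],[0,0,0],0],[[0,0,2],[0,0,0],0],[[0,0,0],[0,0,0],0],[[0,0,0],[0,0,0],0]]'
python3 - <<'E'
from plan import *
s=state();p=s["position"];f=grab_frame("side")
I=np.mean([f["pixels"]]+[grab_frame("side")["pixels"] for _ in range(2)],axis=0).clip(0,255).astype(np.uint8);cv2.imwrite("pics/side5.png",I)
c=cv2.resize(I[130:240,215:315],None,fx=5.4,fy=5.4,interpolation=cv2.INTER_CUBIC)
a=np.radians(-89.45);u=np.array([np.cos(a),np.sin(a),0]);v=np.array([-u[1],u[0],0])
H=np.array([.5313,-.1315,0])
def dr(P,col):
    q=(proj(f,P)-[215,130]+.5)*5.4
    for x,y in q:cv2.drawMarker(c,(int(x),int(y)),col,cv2.MARKER_CROSS,10,1)
C=np.array([p[0],p[1],p[2]-.0754]);print(p,(C-H)@u,(C-H)@v)
dr([C+u*x+v*y+[0,0,z] for x in(-.05,) for y in(-.04,.04) for z in(0,.01)]+[C-u*.048+v*y+[0,0,.04] for y in(-.026,.026)],(0,255,255))
dr([H+u*-.19+v*y+[0,0,.05] for y in(-.075,.075)]+[H+u*.13+v*y+[0,0,.05] for y in(-.075,.075)]+[H-u*.045+v*y+[0,0,.068] for y in(-.0315,.0315)]+[H+u*.05+v*.0315+[0,0,.068],H+u*.05-v*.0315+[0,0,.068]],(0,0,255))
cv2.imwrite("pics/side5c.png",c)
E
```

```text
clock: 10.48
position: [0.5301, 0.0329, 0.1318]
orientation: [-3.141, -0.016, -0.002]
contact_force: [-0.3, 0.2, -2.4]
width: 0.0133
[0.53011772 0.03286135 0.13182958] -0.1643651284928871 0.00039550237209235557
```

View pics/side5c.png

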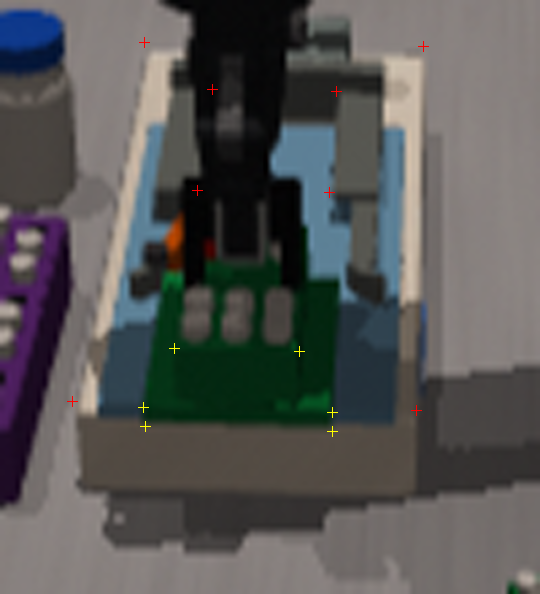

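```bash
python3 - <<'E'
from mix import *
I=cv2.imread("pics/side5.png").astype(np.float32);f=grab_frame("side")
D=np.load("avg.npz")["s"].astype(np.float32)
def px(a):return (np.array(a)/5.4-.5+[215,130])
def L(name,gr,a,b,z,half=3,n=30):
    e,r=sub(gr,a,b,half=half,n=n);w=onplane(f,e,z)[:,:2]*1000;d=w[1]-w[0]
    t=(40-w[0,1])/d[1] if abs(d[1])>abs(d[0]) else 0
    print(name,np.round(e,1).tolist(),"r",round(float(r),2),np.round(w,1).tolist(),"ang",round(float(np.degrees(np.arctan2(d[1],d[0]))),2))
g=D.mean(2);bl=D[:,:,0]-D[:,:,2]
L("box L",g,px((85,400)),px((146,70)),.05)
L("box R",g,px((417,400)),px((424,70)),.05)
L("box front",g,px((95,417)),px((400,418)),.05)
L("deck L",bl,px((99,400)),px((145,150)),.05)
L("deck R",bl,px((396,400)),px((403,150)),.05)
L("lipR in",g,px((334,190)),px((337,110)),.068)
L("lipR out",g,px((380,190)),px((383,90)),.068)
L("lipL out",g,px((158,190)),px((178,90)),.068)
L("lipL in",g,px((194,190)),px((207,110)),.068)
gg=I[:,:,1]-I[:,:,2]
z=.1318-.0754
L("fl L",gg,px((148,400)),px((165,290)),z+.01)
L("fl R",gg,px((334,400)),px((339,290)),z+.01)
cv2.imwrite("pics/m.png",cv2.resize(D[130:240,215:315].astype(np.uint8),None,fx=5.4,fy=5.4,interpolation=cv2.INTER_CUBIC))
E
```

```text
box L [[229.7, 203.5], [241.7, 142.5]] r 0.12 [[600.5, 57.3], [603.1, -231.0]] ang -89.49
box R [[291.4, 203.6], [292.7, 142.5]] r 0.16 [[455.1, 50.4], [457.7, -237.2]] ang -89.48
box front [[232.1, 204.6], [288.6, 205.7]] r 0.04 [[594.2, 61.2], [461.5, 58.9]] ang -178.99
deck L [[232.5, 203.5], [241.3, 157.3]] r 0.1 [[593.7, 57.1], [595.6, -150.9]] ang -89.47
deck R [[288.0, 203.6], [289.4, 157.3]] r 0.06 [[463.3, 50.9], [465.1, -156.4]] ang -89.49
lipR in [[275.9, 164.7], [276.9, 149.9]] r 0.15 [[498.5, -89.4], [499.3, -163.7]] ang -89.33
lipR out [[286.1, 164.6], [285.5, 146.2]] r 0.1 [[472.2, -90.6], [476.7, -184.5]] ang -87.23
lipL out [[243.0, 164.6], [246.2, 146.0]] r 0.08 [[583.2, -86.1], [584.4, -181.2]] ang -89.27
lipL in [[252.6, 164.9], [253.9, 150.0]] r 0.26 [[558.3, -85.7], [561.5, -160.6]] ang -87.61
fl L [[241.2, 203.5], [244.3, 183.1]] r 0.14 [[570.2, 77.4], [571.5, -4.9]] ang -89.11
fl R [[275.9, 203.5], [277.6, 183.2]] r 0.13 [[490.5, 73.7], [490.3, -8.1]] ang -90.14
```

View pics/m.png

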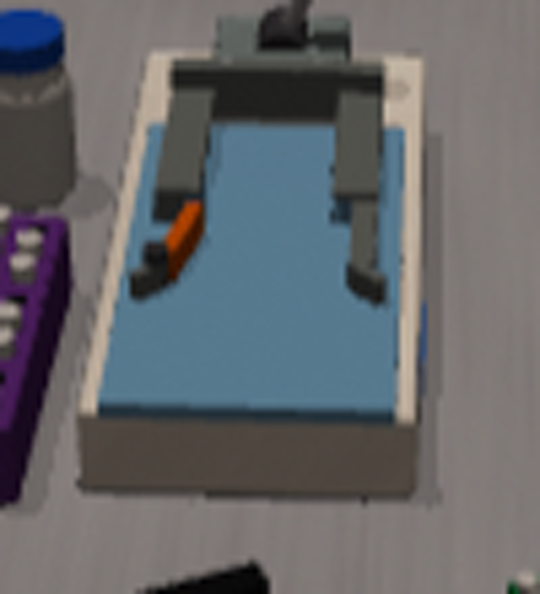

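```bash
python3 -m crank '[[[-0.6,0,2],[0,0,0],0],[[-0.6,0,2],[0,0,0],0],[[0,0,1],[0,0,0],0],[[0,0,0.5],[0,0,0],0],[[0,0,0],[0,0,0],0],[[0,0,0],[0,0,0],0]]'
python3 - <<'E'
from plan import *
print(rel((528.9,33,125.4),-89.47));print(state()["contact_force"])
E
```

```text
clock: 11.42
position: [0.5285, 0.0328, 0.1258]
orientation: [-3.142, -0.016, -0.0]
contact_force: [0.3, 0.3, -3.1]
width: 0.013
(array([ 0.4, -0.2,  0.4]), array([-0.  , -0.01,  0.07]))
[ 0.26201725  0.28784434 -3.0901281 ]
```

```bash
python3 -m crank '[[[0.2,3,0.4],[0,0,0],0],[[0,5,0],[0,0,0],0],[[0,5,0],[0,0,0],0],[[0,5,0],[0,0,0],0],[[0,5,0],[0,0,0],0],[[0,5,0],[0,0,0],0],[[0,5,0],[0,0,0],0],[[0,2,0],[0,0,0],0],[[0,0,0],[0,0,0],0]]'
python3 - <<'E'
from plan import *
s=state();print(s["contact_force"],s["ft_torque"],rel((529.2,0,125.4),-89.47,s))
f=grab_frame("side");I=f["pixels"];cv2.imwrite("pics/s6.png",cv2.resize(I[130:240,215:315],None,fx=5.4,fy=5.4,interpolation=cv2.INTER_CUBIC))
E
```

```text
clock: 12.55
position: [0.5285, 0.0123, 0.1276]
orientation: [-3.127, -0.036, -0.0]
contact_force: [-11.8, 33.7, 17.2]
width: 0.0131
[-11.76031661  33.67144063  17.21444466] [8.48745328 2.70316744 0.75767935] (array([ 0.4, 12.3,  2. ]), array([-0.85, -0.02,  0.78]))
```

View pics/s6.png

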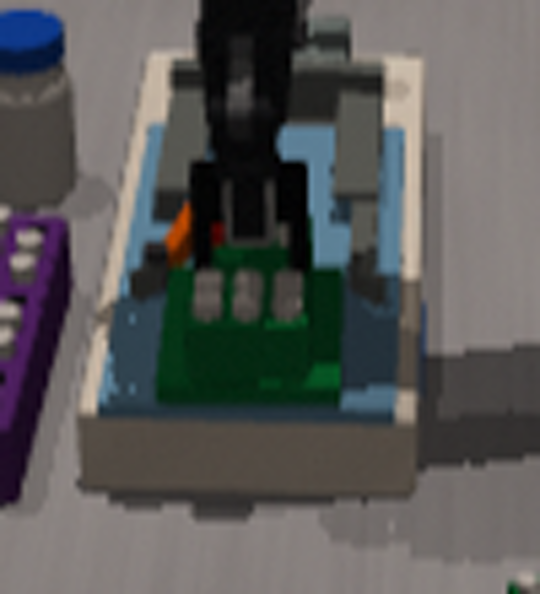

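The rack touched the flare on the catch side (force y +34, x -12). I'll back off and re-measure.

```bash
python3 -m crank '[[[0,-6,0],[0,0,0],0],[[0,-8,0],[0,0,0],0],[[0,-8,-0.5],[0,0,0],0],[[0,-3,0],[0,0,0],0],[[0,0,0],[0,0,0],0],[[0,0,0],[0,0,0],0]]'
cat > rk.py <<'E'
from plan import *
from mix import sub
def rk(tag):
    s=state();p=s["position"]*1000;f=grab_frame("side")
    I=np.mean([f["pixels"].astype(np.float32)]+[grab_frame("side")["pixels"] for _ in range(2)],axis=0).astype(np.float32)
    gg=I[:,:,1]-I[:,:,2];z=p[2]/1000-.0754+.01
    a=np.radians(-89.47);u=np.array([np.cos(a),np.sin(a),0]);v=np.array([-u[1],u[0],0]);C=np.array([p[0],p[1],0])
    for nm,yy in(("L",40),("R",-40)):
        q=proj(f,[(C+u*x+v*yy)/1000+[0,0,z] for x in(-46,0)])
        e,r=sub(gg,q[0],q[1],half=3);w=onplane(f,e,z)[:,:2]*1000;d=w[1]-w[0]
        print(nm,np.round(w,1).tolist(),round(float(r),2),"ang",round(float(np.degrees(np.arctan2(d[1],d[0]))),2), "x-centre-side dev from side midline:",[round(float(k[0]-v[0]*yy-(528.3+(50-k[1])*.00925)),1) for k in w])
    q=proj(f,[(C-u*50+v*yy)/1000+[0,0,z-.01] for yy in(36,-36)]);e,r=sub(gg,q[0],q[1],half=3);w=onplane(f,e,z-.01)[:,:2]*1000;print("rear low edge",np.round(w,1).tolist(),round(float(r),2),"expected y",round(p[1]+50,1))
    print(p,s["contact_force"],s["orientation"]);cv2.imwrite(f"pics/{tag}.png",cv2.resize(I[130:240,215:315].astype(np.uint8),None,fx=5.4,fy=5.4,interpolation=cv2.INTER_CUBIC))
E
python3 -c "
from rk import *
rk('s7')"
```

```text
clock: 13.35
position: [0.5288, 0.0219, 0.1258]
orientation: [3.141, 0.015, -0.0]
contact_force: [-0.5, 0.6, -2.7]
width: 0.0134
L [[569.0, 68.1], [569.6, 22.1]] 0.13 ang -89.22 x-centre-side dev from side midline: [0.8, 1.0]
R [[489.2, 67.4], [488.6, 21.5]] 0.1 ang -90.71 x-centre-side dev from side midline: [1.1, 0.1]
rear low edge [[564.6, 68.6], [492.4, 69.1]] 0.06 expected y 71.9
[528.79986431  21.88626311 125.82515338] [-0.50634423  0.58997165 -2.65169325] [ 3.14104812e+00  1.45496713e-02 -1.95741649e-04]
```

View pics/s7.png

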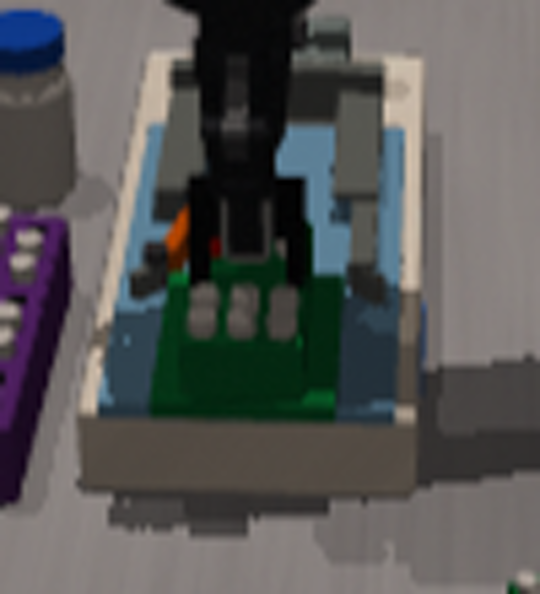

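```bash
python3 -m crank '[[[-0.6,0,0],[0,0,-0.3],0],[[-0.6,3,0],[0,0,0],0],[[0,5,0],[0,0,0],0],[[0,3,0],[0,0,0],0],[[0,3,0],[0,0,0],0],[[0,0,0],[0,0,0],0]]'
python3 - <<'E'
from plan import *
s=state();print(s["contact_force"],s["ft_torque"],s["position"])
E
```

```text
clock: 14.25
position: [0.5267, 0.0112, 0.1259]
orientation: [-3.139, -0.027, 0.003]
contact_force: [-3.9, 7.5, 1.2]
width: 0.0132
[-3.9251229   7.54311586  1.22393042] [1.84660104 1.20001904 0.08728735] [0.52669903 0.01118364 0.12593681]
```

```bash
python3 -m crank '[[[-0.7,-4,0],[0,0,0],0],[[-0.7,0,0],[0,0,0],0],[[0,3,0],[0,0,0],0],[[0,3,0],[0,0,0],0],[[0,0,0],[0,0,0],0]]'
python3 -c "
from rk import *
rk('s8');print(state()['ft_torque'])"
```

```text
clock: 14.88
position: [0.5264, 0.0102, 0.1262]
orientation: [-3.137, -0.028, -0.0]
contact_force: [-2.5, 9.9, -1.3]
width: 0.0129
L [[565.9, 56.6], [566.8, 10.5]] 0.07 ang -88.88 x-centre-side dev from side midline: [-2.4, -1.9]
R [[485.6, 55.8], [486.9, 9.8]] 0.07 ang -88.36 x-centre-side dev from side midline: [-2.6, -1.7]
rear low edge [[562.2, 56.4], [489.9, 59.5]] 0.4 expected y 60.2
[526.39680337  10.17502351 126.15040158] [-2.52238688  9.86787716 -1.32887816] [-3.13733384e+00 -2.79970193e-02 -3.56145682e-04]
[2.48728751 0.64324323 0.03876297]
```

View pics/s8.png

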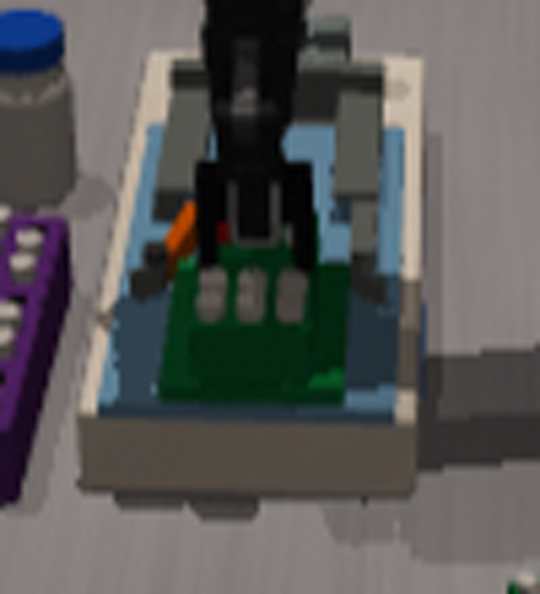

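The contact moments fit first the catch-side front corner and now both corners. So the flange is in the mouth and meeting the catch. I'll push a bit more and watch the force.

```bash
python3 -m crank '[[[0,3,0],[0,0,0],0],[[0,3,0],[0,0,0],0],[[0,0,0],[0,0,0],0]]'
python3 - <<'E'
from plan import *
s=state();print(s["contact_force"],s["ft_torque"],s["position"])
E
```

```text
clock: 15.4
position: [0.5265, 0.0069, 0.1265]
orientation: [-3.134, -0.03, -0.001]
contact_force: [-3.6, 14.3, 1.1]
width: 0.0129
[-3.61252542 14.32099725  1.13253806] [ 4.11014196  0.9927897  -0.03981618] [0.52654405 0.0069363  0.1265305 ]
```

```bash
python3 -c "
from rk import *
rk('s9')
I=cv2.imread('pics/s9.png')
t=grab_frame('top')['pixels'];cv2.imwrite('pics/t9.png',cv2.resize(t[150:240,230:390],None,fx=5,fy=5,interpolation=cv2.INTER_CUBIC))"
```

```text
L [[566.0, 53.3], [567.0, 7.2]] 0.11 ang -88.66 x-centre-side dev from side midline: [-2.3, -1.6]
R [[485.7, 52.6], [487.1, 6.6]] 0.04 ang -88.3 x-centre-side dev from side midline: [-2.6, -1.6]
rear low edge [[562.4, 53.9], [490.2, 53.1]] 0.08 expected y 56.9
[526.54404686   6.93630358 126.5305031 ] [-3.61252542 14.32099725  1.13253806] [-3.13437120e+00 -3.04422246e-02 -7.90657223e-04]
```

View pics/s9.png

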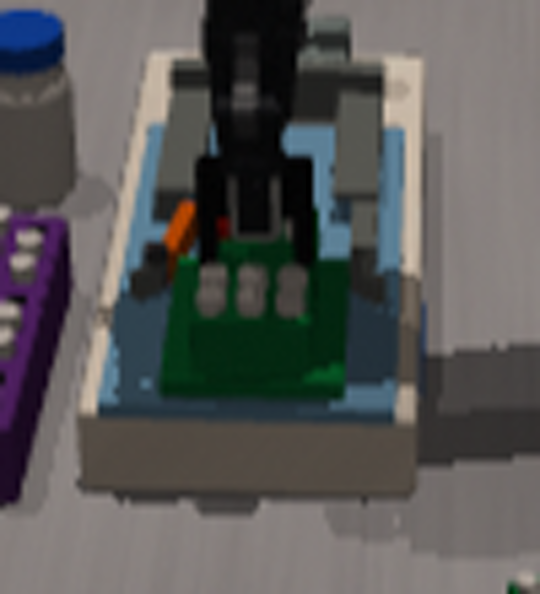

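View pics/t9.png

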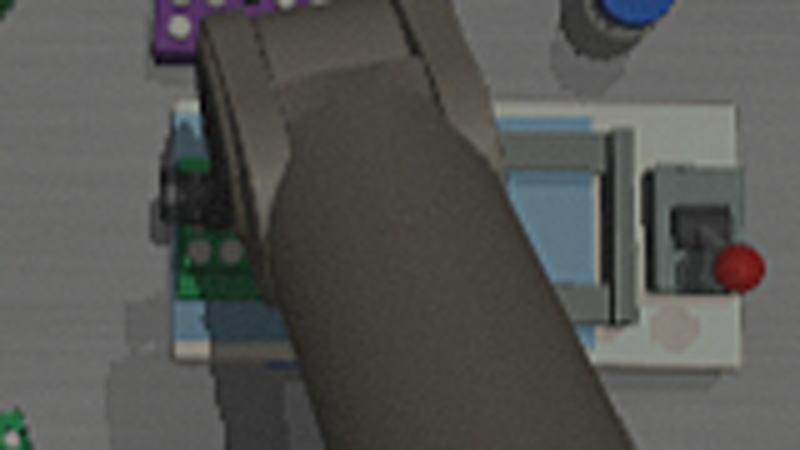

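```bash
python3 -m crank '[[[0,0,0],[0,0,0.7],0],[[0,3,0],[0,0,0],0],[[0,3,0],[0,0,0],0],[[0,0,0],[0,0,0],0]]'
python3 -c "
from rk import *
print(state()['ft_torque']);rk('s10')"
```

```text
clock: 16.1
position: [0.527, -0.0003, 0.1264]
orientation: [-3.136, -0.01, -0.002]
contact_force: [-2.9, 13.5, -1.1]
width: 0.013
[ 3.41698626  0.5443164  -0.04143447]
L [[567.2, 45.9], [567.9, -0.1]] 0.08 ang -89.16 x-centre-side dev from side midline: [-1.2, -0.9]
R [[487.0, 45.3], [487.2, -0.7]] 0.12 ang -89.8 x-centre-side dev from side midline: [-1.3, -1.6]
rear low edge [[562.9, 46.1], [490.7, 45.3]] 0.06 expected y 49.7
[ 5.26990911e+02 -3.22256896e-01  1.26381645e+02] [-2.85600908 13.50774092 -1.08756499] [-3.13579257e+00 -1.00929068e-02 -1.89717066e-03]
```

```bash
python3 -m crank '[[[0,3,0],[0,0,0],0],[[0,4,0],[0,0,0],0],[[0,4,0],[0,0,0],0],[[0,4,0],[0,0,0],0],[[0,4,0],[0,0,0],0],[[0,0,0],[0,0,0],0]]'
python3 -c "
from rk import *
print(state()['ft_torque']);rk('s11')"
```

```text
clock: 17.0
position: [0.5271, -0.0227, 0.1262]
orientation: [-3.139, -0.006, -0.002]
contact_force: [-0.8, 5.3, -3.0]
width: 0.013
[ 1.43926873  0.07686782 -0.01575754]
L [[567.9, 23.4], [567.7, -22.5]] 0.08 ang -90.18 x-centre-side dev from side midline: [-0.7, -1.2]
R [[487.1, 22.9], [487.7, -23.1]] 0.07 ang -89.2 x-centre-side dev from side midline: [-1.5, -1.3]
rear low edge [[563.0, 24.6], [490.9, 21.5]] 0.1 expected y 27.3
[527.14832332 -22.68063387 126.17028896] [-0.7924537   5.31453167 -3.01955837] [-3.13933019e+00 -6.38801747e-03 -1.82646347e-03]
```

View pics/s11.png

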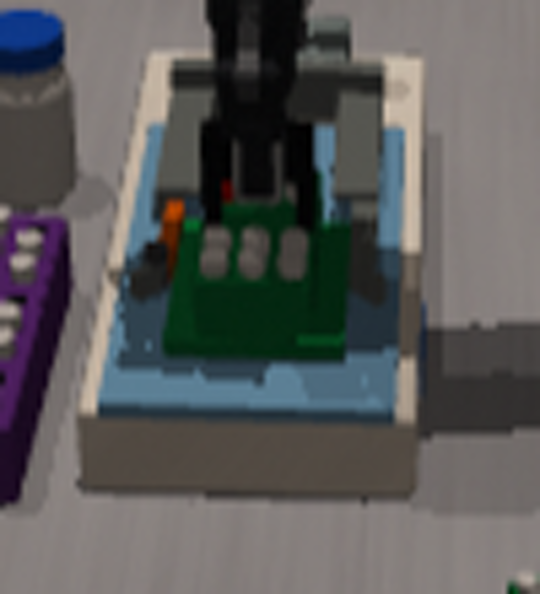

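```bash
python3 -m crank '[[[0,4,0],[0,0,-0.3],0],[[0,5,0.3],[0,0,0],0],[[0,6,0],[0,0,0],0],[[0,6,0],[0,0,0],0],[[0,6,0],[0,0,0],0],[[0,6,0],[0,0,0],0],[[0,6,0],[0,0,0],0],[[0,0,0],[0,0,0],0]]'
python3 -c "
from rk import *
print(state()['ft_torque']);rk('s12')"
```

```text
clock: 18.15
position: [0.5274, -0.0626, 0.1258]
orientation: [-3.14, -0.014, -0.001]
contact_force: [-1.7, 2.9, -2.9]
width: 0.013
[1.11815979 0.0850312  0.04845958]
L [[567.5, -16.4], [568.2, -62.4]] 0.1 ang -89.19 x-centre-side dev from side midline: [-1.4, -1.1]
R [[487.5, -17.0], [487.9, -63.0]] 0.02 ang -89.49 x-centre-side dev from side midline: [-1.4, -1.4]
rear low edge [[563.3, -16.3], [491.2, -19.7]] 0.16 expected y -12.6
[527.35447281 -62.60871489 125.7994318 ] [-1.66460709  2.93996974 -2.91369443] [-3.14047713e+00 -1.38070090e-02 -1.32353820e-03]
```

View pics/s12.png

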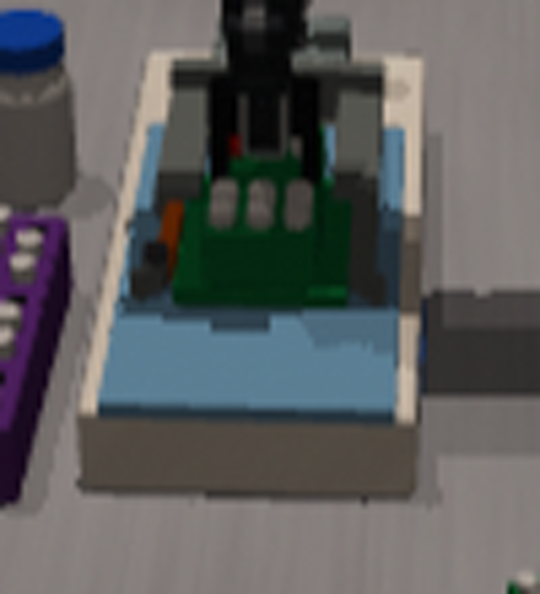

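```bash
python3 -m crank '[[[0,5,0],[0,0,0],0],[[0,6,0],[0,0,0],0],[[0,6,0],[0,0,0],0],[[0,6,0],[0,0,0],0],[[0,6,0],[0,0,0],0],[[0,6,0],[0,0,0],0],[[0,6,0],[0,0,0],0],[[0,6,0],[0,0,0],0],[[0,6,0],[0,0,0],0],[[0,5,0],[0,0,0],0],[[0,3,0],[0,0,0],0],[[0,0,0],[0,0,0],0]]'
python3 -c "
from rk import *
print(state()['ft_torque']);rk('s13')"
```

```text
clock: 19.8
position: [0.5279, -0.1234, 0.1258]
orientation: [-3.141, -0.015, -0.001]
contact_force: [0.8, 5.0, -2.1]
width: 0.0132
[ 1.51070584 -0.07450056  0.0730205 ]
L [[568.7, -78.1], [561.1, -116.9]] 0.49 ang -101.12 x-centre-side dev from side midline: [-0.8, -8.8]
R [[487.6, -77.7], [494.7, -120.4]] 0.35 ang -80.53 x-centre-side dev from side midline: [-1.9, 4.8]
rear low edge [[563.7, -76.5], [491.6, -78.1]] 0.06 expected y -73.4
[ 527.91223887 -123.36111789  125.77021781] [ 0.79980767  4.99546036 -2.14408362] [-3.14061381e+00 -1.47823694e-02 -1.11272298e-03]
```

View pics/s13.png

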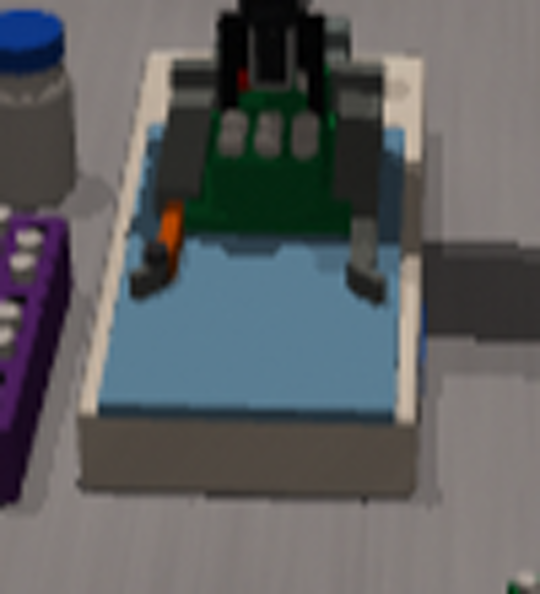

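Nearly home, with the catch still aside. I'll push slowly to the stop.

```bash
python3 -m crank '[[[0,2,0],[0,0,0],0],[[0,2,0],[0,0,0],0],[[0,2,0],[0,0,0],0],[[0,2,0],[0,0,0],0],[[0,0,0],[0,0,0],0]]'
python3 -m crank '[[[0,2,0],[0,0,0],0],[[0,2,0],[0,0,0],0],[[0,0,0],[0,0,0],0]]'
python3 -c "
from rk import *
print(state()['ft_torque']);rk('s14')"
```

```text
clock: 20.58
position: [0.528, -0.1304, 0.126]
orientation: [-3.14, -0.015, -0.001]
contact_force: [-0.5, 7.8, 1.2]
width: 0.0132
clock: 20.95
position: [0.5281, -0.1311, 0.1263]
orientation: [-3.136, -0.018, -0.0]
contact_force: [-2.2, 16.2, 5.8]
width: 0.0134
[ 3.98063846  0.46778871 -0.15958488]
L [[562.2, -83.4], [562.4, -129.3]] 0.02 ang -89.72 x-centre-side dev from side midline: [-7.3, -7.5]
R [[488.8, -85.0], [495.5, -128.3]] 0.38 ang -81.22 x-centre-side dev from side midline: [-0.7, 5.6]
rear low edge [[564.0, -84.5], [491.9, -86.7]] 0.07 expected y -81.1
[ 528.13533557 -131.13923708  126.27531691] [-2.15230386 16.22131835  5.83703427] [-3.13598522e+00 -1.83897259e-02 -2.01638501e-04]
```

View pics/s14.png

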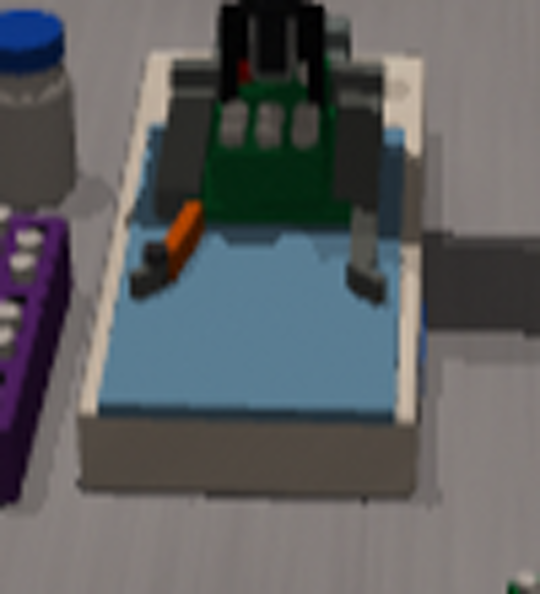

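The stop is reached and the catch is back out behind the flange: its tip at crop (195,207) matches the rest position. I'll relieve the push, release and lift.

```bash
python3 -m crank '[[[0,-3.5,0],[0,0,0],0],[[0,0,0],[0,0,0],0],[[0,0,0],[0,0,0],15],[[0,0,0],[0,0,0],40],[[0,0,0],[0,0,0],60],[[0,0,0],[0,0,0],60],[[0,0,-10],[0,0,0],60],[[0,0,-20],[0,0,0],60],[[0,0,-30],[0,0,0],60],[[0,0,-35],[0,0,0],60],[[0,0,-25],[0,0,0],60],[[0,0,0],[0,0,0],0],[[0,0,0],[0,0,0],0],[[0,0,0],[0,0,0],0]]'
python3 -c "
from rk import *
I=grab_frame('side')['pixels'];cv2.imwrite('pics/s15.png',cv2.resize(I[90:240,200:330],None,fx=4.5,fy=4,interpolation=cv2.INTER_CUBIC))
I=grab_frame('top')['pixels'];cv2.imwrite('pics/t15.png',cv2.resize(I[150:240,230:390],None,fx=5,fy=5,interpolation=cv2.INTER_CUBIC))
print(state()['joint_positions'])
"
```

```text
clock: 22.85
position: [0.5268, -0.1327, 0.2445]
orientation: [-3.141, -0.014, 0.003]
contact_force: [-0.7, -0.4, -0.5]
width: 0.0006
[ 0.26727265  0.2736767  -0.16240489  1.86533815  0.05153174  1.00836601
 -1.4787631 ]
```

View pics/s15.png

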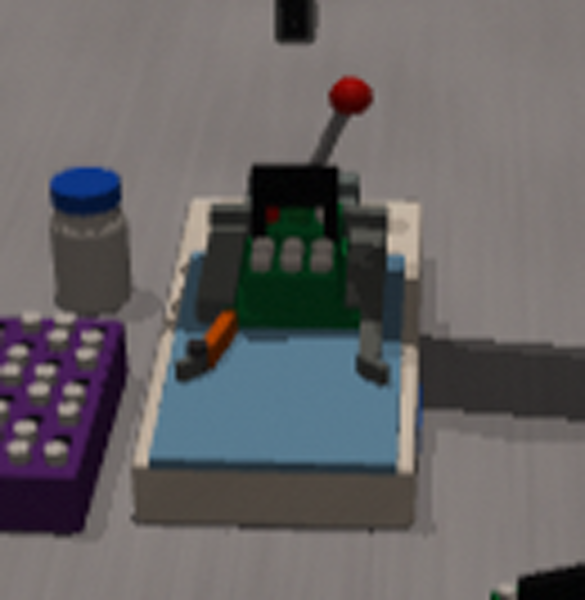

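View pics/t15.png

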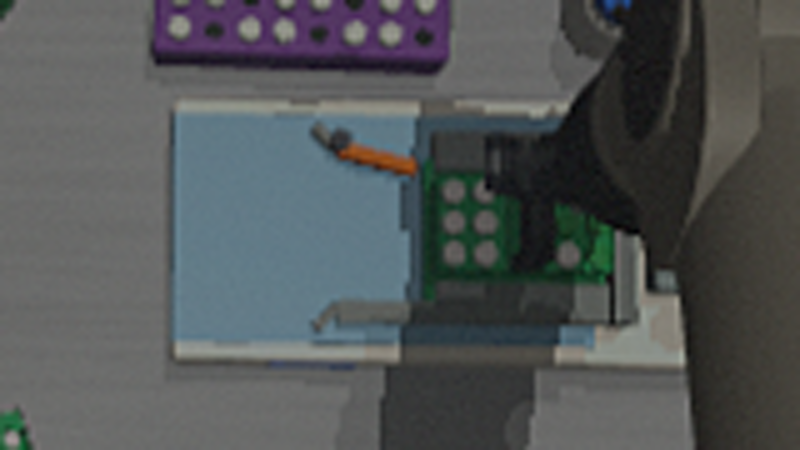

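Rack home and free, catch out. Now the lever: I move the closed fingers to its -y side (world -x) and descend beside the ball.

```bash
python3 -m crank '[[[-8,10,0],[0,0,0],0],[[-20,25,0],[0,0,0],0],[[-22,28,0],[0,0,0],0],[[-20,25,0],[0,0,0],0],[[-7,9,0],[0,0,0],0],[[0,0,10],[0,0,0],0],[[0,0,25],[0,0,0],0],[[0,0,30],[0,0,0],0],[[0,0,25],[0,0,0],0],[[0,0,10],[0,0,0],0],[[0,0,0],[0,0,0],0],[[0,0,0],[0,0,0],0]]'
python3 -c "
from plan import *
print(rel((455,-231,142),-89.47))
I=grab_frame('side')['pixels'];cv2.imwrite('pics/s16.png',cv2.resize(I[70:240,200:350],None,fx=4,fy=3.5,interpolation=cv2.INTER_CUBIC))
"
```

```text
clock: 24.45
position: [0.4523, -0.2304, 0.1464]
orientation: [3.141, 0.014, 0.002]
contact_force: [0.2, 1.0, 0.1]
width: -0.0001
(array([2.7, 0.7, 4.4]), array([ 0.03, -0.09, -0.  ]))
```

View pics/s16.png

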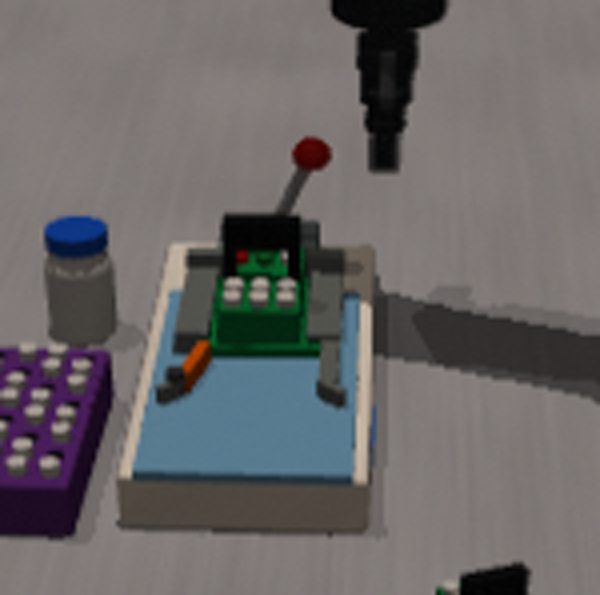

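```bash
python3 -m crank '[[[4,0.5,4],[0,0,0],0],[[8,0,0],[0,0,0],0],[[8,0,0],[0,0,0],0],[[8,0,0],[0,0,0],0],[[8,0,0],[0,0,0],0],[[8,0,0],[0,0,0],0],[[8,0,0],[0,0,0],0],[[8,0,0],[0,0,0],0],[[8,0,0],[0,0,0],0],[[8,0,0],[0,0,0],0],[[8,0,0],[0,0,0],0],[[6,0,0],[0,0,0],0],[[0,0,0],[0,0,0],0]]'
python3 -c "
from plan import *
I=grab_frame('side')['pixels'];cv2.imwrite('pics/s17.png',cv2.resize(I[70:240,200:350],None,fx=4,fy=3.5,interpolation=cv2.INTER_CUBIC))
"
```

```text
clock: 26.12
position: [0.5421, -0.23, 0.1416]
orientation: [3.142, 0.014, 0.001]
contact_force: [0.2, 0.2, 0.8]
width: 0.0
```

View pics/s17.png

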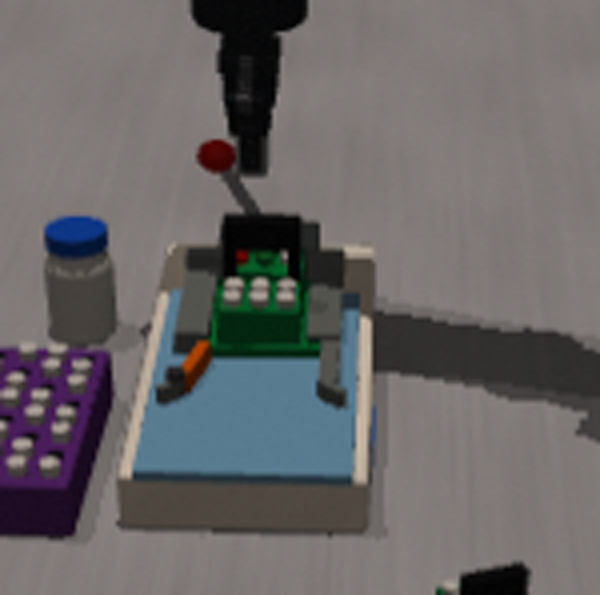

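```bash
python3 -m crank '[[[2,0,0],[0,0,0],0],[[2,0,0],[0,0,0],0],[[2,0,0],[0,0,0],0],[[0,0,0],[0,0,0],0]]'
```

```text
clock: 26.68
position: [0.546, -0.2302, 0.1413]
orientation: [-3.141, -0.013, 0.005]
contact_force: [-3.2, 0.8, 1.3]
width: -0.0
```

Contact with the end stop (position is lagging, force -3.2 N). I'll push 2 mm more, then back off and retreat.

```bash
python3 -m crank '[[[2,0,0],[0,0,0],0],[[0,0,0],[0,0,0],0]]'
python3 -m crank '[[[-10,0,0],[0,0,0],0],[[-20,0,0],[0,0,0],0],[[-25,0,0],[0,0,0],0],[[-25,0,0],[0,0,0],0],[[-15,0,-10],[0,0,0],0],[[0,0,-25],[0,0,0],0],[[-10,0,-35],[0,0,0],0],[[-15,15,-30],[0,0,0],0],[[-10,15,0],[0,0,0],0],[[0,0,0],[0,0,0],0],[[0,0,0],[0,0,0],0]]'
python3 -c "
from h import *
fs=grab_frame('side');ft=grab_frame('top');c=[]
for n,f in(('side',fs),('top',ft)):
    I=f['pixels'];r=I[90:240,190:340] if n=='side' else I[120:240,230:390]
    cv2.imwrite(f'pics/f_{n}.png',cv2.resize(r,None,fx=4,fy=4,interpolation=cv2.INTER_CUBIC))
    h=cv2.cvtColor(I,cv2.COLOR_BGR2HSV);m=cv2.inRange(h,(0,120,60),(6,255,255))|cv2.inRange(h,(174,120,60),(180,255,255))
    k,l,st,ce=cv2.connectedComponentsWithStats(m);c.append([ce[i] for i in range(1,k) if st[i,4]>30]);print(n,c[-1])
if c[0] and c[1]:print(two(ft,c[1][0],fs,c[0][0]))
"
```

```text
clock: 26.92
position: [0.5463, -0.2302, 0.1412]
orientation: [-3.141, -0.012, 0.01]
contact_force: [-10.3, 1.4, 6.9]
width: 0.0
clock: 28.3
position: [0.4202, -0.2604, 0.2417]
orientation: [-3.141, -0.015, -0.001]
contact_force: [-0.4, 0.5, -0.5]
width: -0.0001
side [array([252.30769231, 113.71153846])]
top [array([376.43076923, 177.47692308])]
(array([ 0.5699376 , -0.23037219,  0.14147531]), np.float64(0.00014606027864592602))
```

View pics/f_side.png

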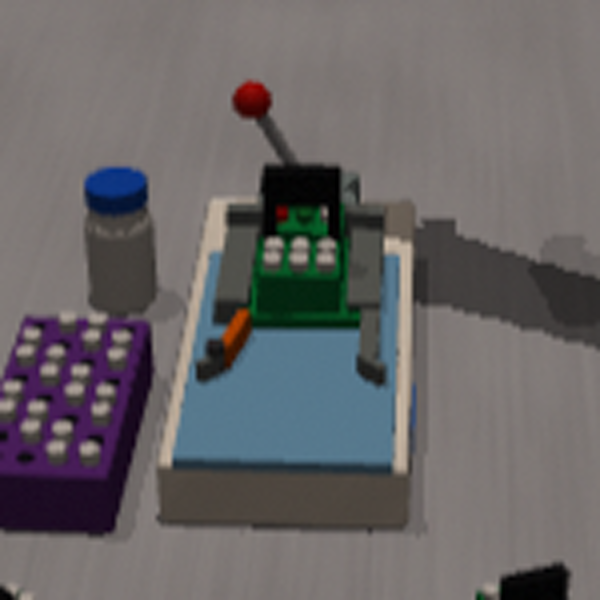

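View pics/f_top.png

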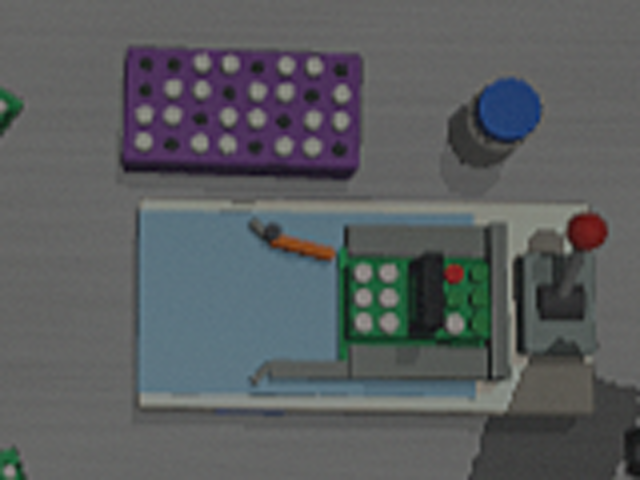

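```bash
python3 -c "
from rig import *
print(finish_job())"
```

```text
the job is handed in; nothing more can be done
None
```

The largest of the three green racks is fully home in the mixer and the lever is all the way over. I handed the job in at about 28.5 s, and it reported no verdict.

**Loading:** I gripped the rack by its handle, set it on the loading deck and slid it under the grey lips to the stop. On the first try it jammed at the channel mouth on the catch side, with about 36 N at the tool. I backed off, corrected by a few millimetres and a fraction of a degree, and it slid in. The push was about 14 N at the catch and 16 N at the stop.

**Last checks:**
- **Rack:** the final pictures show the rack flat against the stop, with the orange catch back out behind its flange. I did not re-measure its exact position after letting go.
- **Lever:** the two views put the red ball about 39 mm to the on side, which is its end stop. The end stop pushed back with about 10 N.
- **Other things:** the purple rack and the jar look unmoved. I did not check the well plate in the last pictures, but the arm never went near it. The gripper is clear of everything.

**Disagreements:** the two cameras differed by about 1–2 mm on the mixer's centre line. The side camera read the rack's rear edge 3–5 mm off the arm's own reading along the slide. I relied on contact force and the catch snapping back instead.

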